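# Find and release the latched lamp key at the microscope station

## Robot

A 6-joint arm with a two-finger parallel gripper is mounted at the origin on the work surface. World frame = base frame: x ahead of the robot, y to its left, z up, the work surface at z = 0. Lengths are in m, angles in rad, forces in N, time in s.
With the tool pointing down it reaches from about 0.35 to 0.95 m from the base axis. Payload 17.4 kg.
Tool frame: the origin (TCP) lies on the centre line of the jaws, within the pads' length; the fingertips stand tcp_to_tips ahead of it and the grasp point (between the pads) lies 5 mm behind it (tcp_to_tips is the distance from the TCP to the fingertips, in m); z points along the fingers, y is the direction in which the jaws open and shut (so a half turn about z gives the same grasp; the last joint's range is limited). The gripper opens to 93 mm and grips with 3 to 60 N. Pads are 15 mm wide; open, the fingers measure 128 mm over their backs; the gripper's body (75 mm by 188 mm) begins 65 mm behind the grasp point.
Start: joints at [1.181, 0.116, 1.442, -0, 1.584, -0.038], TCP at [0.233, 0.634, 0.233] pointing down, gripper open.
Joint ranges: [-2.83, 2.83], [-0.83, 2.19], [0.07, 2.5], [-1.14, 4.28], [0.01, 3], [-2.97, 2.97]. Speed limits (rad/s): [1.89, 1.89, 2.22, 3.14, 3.14, 3.14].

## Interface

Orientations are given as a 3x3 rotation matrix whose columns are the frame's x, y, z axes.
In Python, from station import state, grab_frame, hand_in, tcp_to_tips gives the robot as it stands.
- The arm moves only by the tool move_arm, never from a script. Its argument "deltas" is a list of rows, each a list of 7 numbers: the turn, a rotation vector about the tool's x, y, z in degrees, then the shift along the tool's x, y, z in cm, then the finger opening in cm, from 0 to 9.3. In form: [[ax, ay, az, tx, ty, tz, claw], ...]. A call has 1 to 8 rows; each row shifts and turns the pose as measured when the row begins, along the tool's axes as they then stand; what a row does not reach is not made up. A row lasts 1/12 s, in which the tool goes at most 41.7 mm and 7.16 degrees, less where a joint would pass 70% of its speed; a pose out of reach is approached as far as the arm can. A call is refused whole if a number of a shift passes 4.17 or a number of a turn 7.16, either way. A call with a gripper value outside its range is refused whole. The fingers move at their own pace and stop on an object; "force" is the grip in N (left out, the last holds). Time passes only in rows, so rows that do not move let the fingers close. It gives the time, the measured TCP pose, the force and the opening at its end, in the units of the state.
- state(): the state, without advancing time (a new reading comes with each control period).
- grab_frame(name): name is "side" or "top"; returns a dict with "frame" (420x560x3 uint8, red, green, blue), "fx", "fy", "cx", "cy" (pixels), "camera_from_world" (4x4, takes a point from world to camera coordinates). Camera axes: x right, y up, looking along -z (the intrinsics and any distortion apply to the point x, -y, -z); pixel columns grow to the right and rows downward; lengths in m; the calibration is good to about 2 mm. A picture is of the moment at which its call begins. There is no depth.
- hand_in(): hands the job in, once; it reports no verdict.
The state is a dict: "t": time; "q": joint angles; "qd": joint speeds; "effort": joint torques, N m; "position": TCP position; "eef_rot": TCP orientation; "force": force on the tool from outside, world axes, zero at the start; "moment": the same for the moment, N m; "gripper_width": finger opening in m.
Only numpy, scipy, OpenCV 4.12 (cv2) and the standard library are available. Lean on these libraries where they do the work, as an engineer would, in place of code of your own. Each camera call takes 0.05 s, during which the arm holds its last target.

## Task

One of the four keys on the microscope lamp switch box has been left latched down. With a fingertip tap each key lightly, in order from the robot's left end of the row to the right end, to feel which one it is, and only after all four have been tapped press the latched key fully down and let go so that it springs up. Leave the other three keys unlatched and do not move the jar, slide case or eyepiece cap.

Things in the scene. Friction and masses are not known exactly. Their poses are not given: they have to be found in the camera images.
- switch_box: cream flat-topped box fixed to the bench, 110 (x) x 220 (y) x 45 mm high, turned up to 0.35 rad; origin at the centre of its underside, z up, x away from the robot, y along the key row to the robot's left. Keys in a row on its top at x = -10 mm, y = +67.5, +22.5, -22.5, -67.5 mm (left end to right), each in a dark surround 36 x 34 mm, 2 mm high.
- key_a: one of four identical grey square key caps, 26 mm (box x) by 24 mm (box y); the letter says nothing of its place in the row. The origin is the centre of the cap's flat top, z up. It slides straight down.
- key_b: Another of the four identical keys, origin as key_a. How unlatched keys behave: top 59 mm above the bench; gives softly from about 3 N on (some 1.2 N per mm, 6 N at 3 mm), bottoms 5.5 mm down by about 10 N; if bottomed and let go it latches.
- key_c: Another of the four identical keys, origin as key_a. How the one latched key behaves, whichever it is: top 56 mm above the bench (3 mm lower than the others); stands firm up to about 5.5 N, then gives and bottoms 2.5 mm farther down at about 10 N; bottomed with 10 to 20 N and let go, it springs up to 59 mm and stays up.
- key_d: Another of the four identical keys, origin as key_a; any of the four places may hold the latched one.
- jar_mid (a point): amber glass specimen jar with white lid, loose, 52 mm across, 75 mm high; the point is at its axis half-way up, z up. Stands off the left end of the box; only a bystander.
- slide_case_mid (a point): small grey and cream plastic case for slides, loose, 86 by 46 by 34 mm high; the point is at its centre, z up. Lies off the right end of the box; only a bystander.
- eye_cap_mid (a point): grey eyepiece cap, loose, 34 mm across, 26 mm high; the point is at its centre, z up. Stands behind the box, on the side away from the robot; only a bystander.

How it is judged:
By the outcome, as a careful person would: the job done as asked, in the order asked, and still so for the second after the job is handed in, with the robot touching nothing.
It also fails if it takes over 48 s, if anything falls off the work surface, if the arm or the gripper's body presses on something with over 40 N, if the wrist force passes 120 N, or if a joint passes its speed limit or range.

## Working session

There is one attempt and no reset: what is moved stays moved. The work goes in short steps, Python scripts to look and compute and a tool call to move; the robot and the scene stay as the last step left them, time stands still between calls to the robot, and variables do not carry over. Pictures are saved under pics/ and viewed, and the job is handed in when it is done.

Besides the shell and the picture viewer there is one more tool, called after ">>>" as name(argument=value, ...), one argument or row to a line, values as JSON. move_arm: Moves the arm, as the interface text tells. Its arguments: {"type":"object","properties":{"deltas":{"type":"array"},"force":{"type":"number"}},"required":["deltas"]}

```bash
ls; mkdir -p pics; python3 - <<'E'
from station import *
import cv2
s=state();print({k:(s[k]) for k in s}, tcp_to_tips)
for n in("side","top"):
    f=grab_frame(n);cv2.imwrite(f"pics/{n}0.png",f["frame"][:,:,::-1]);print({k:f[k] for k in f if k!="frame"})
E
```

```text
pics
{'t': 0.0, 'q': array([ 1.18126052e+00,  1.16504636e-01,  1.44227482e+00, -2.95624114e-05,
        1.58397489e+00, -3.78127308e-02]), 'qd': array([ 0.00088738, -0.00131401,  0.00126274,  0.00086264,  0.00221786,
        0.0010791 ]), 'effort': array([ 2.48565906e-03, -7.21274686e+01, -6.22587132e+01,  7.81323505e-02,
        2.43249326e-02, -1.29423133e-04]), 'position': array([0.23250282, 0.63349763, 0.23188665]), 'eef_rot': array([[-9.38780348e-01,  3.44516019e-01, -4.13816429e-04],
       [ 3.44516268e-01,  9.38779720e-01, -1.08588698e-03],
       [ 1.43770104e-05, -1.16197585e-03, -9.99999325e-01]]), 'force': array([-0.42655507,  0.1015027 , -0.162356  ]), 'moment': array([-0.01469448,  0.02412648,  0.0512177 ]), 'gripper_width': 0.09302293168689274} 0.014
{'fx': 425.39238899614, 'fy': 425.39238899614, 'cx': 280.00309147099364, 'cy': 207.3852889504026, 'camera_from_world': array([[ 0.72263681, -0.69106329,  0.01508559, -0.41646759],
       [ 0.44512242,  0.48193454,  0.75472189, -0.33607805],
       [-0.52883086, -0.53867488,  0.6558714 , -0.49168692],
       [ 0.        ,  0.        ,  0.        ,  1.        ]])}
{'fx': 389.58389133982416, 'fy': 389.58389133982416, 'cx': 283.16686155973844, 'cy': 204.53934680967708, 'camera_from_world': array([[-0.01762426, -0.99972559, -0.01543121,  0.03850254],
       [ 0.98091197, -0.02027769,  0.19339216, -0.59039935],
       [-0.193652  , -0.01172827,  0.98100018, -0.69009387],
       [ 0.        ,  0.        ,  0.        ,  1.        ]])}
```

View pics/side0.png

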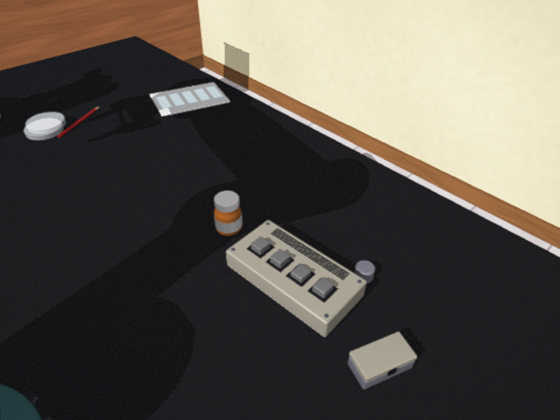

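View pics/top0.png

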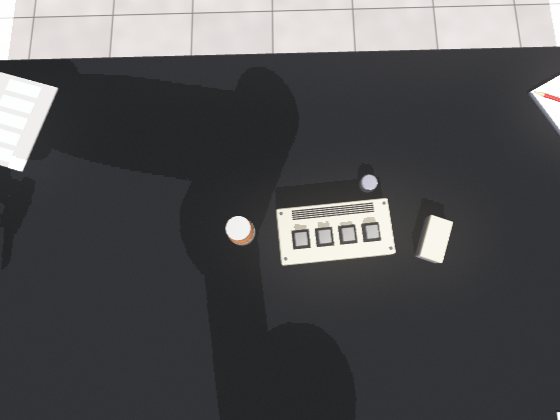

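The side view shows the box with keys at about (261,245), (281,259), (301,273) and (323,288). The top view shows them at (301,239), (324,237), (348,234) and (371,232), with the jar at (240,230), the cap at (369,183) and the case at (434,239).

```bash
cat > h.py <<'E'
import numpy as np, cv2
from station import *
def cast(f,uv,z):
    T=f["camera_from_world"];R=T[:3,:3];c=-R.T@T[:3,3]
    d=R.T@np.array([(uv[0]-f["cx"])/f["fx"],-(uv[1]-f["cy"])/f["fy"],-1.])
    return c+d*(z-c[2])/d[2]
def proj(f,p):
    q=f["camera_from_world"]@np.append(p,1);return np.array([f["cx"]+f["fx"]*q[0]/-q[2],f["cy"]-f["fy"]*q[1]/-q[2]])
E
python3 - <<'E'
from h import *
f=grab_frame("top");g=grab_frame("side")
im=f["frame"]
m=((im.min(2)>150)).astype(np.uint8)
m[:150]=0
m=cv2.morphologyEx(m,cv2.MORPH_OPEN,np.ones((3,3)))
cs,_=cv2.findContours(m,cv2.RETR_EXTERNAL,cv2.CHAIN_APPROX_NONE)
for c in cs:
    if cv2.contourArea(c)<200: continue
    r=cv2.minAreaRect(c);print(r,cv2.contourArea(c))
    if 280<r[0][0]<380:
        a=cv2.approxPolyDP(cv2.convexHull(c),6,True)[:,0];print(a)
        P=np.array([cast(f,p,0.045)[:2] for p in cv2.boxPoints(r)]);print(P, P.mean(0),np.linalg.norm(np.diff(P,axis=0),axis=1))
# key centres: dark surround quads on the top, then cap
roi=np.zeros(im.shape[:2],np.uint8);cv2.fillPoly(roi,[np.int32(cv2.boxPoints(((336,232),(108,50),-5)))],1)
d=((im.max(2)<90)&(roi>0)).astype(np.uint8)
cs,_=cv2.findContours(d,cv2.RETR_EXTERNAL,cv2.CHAIN_APPROX_NONE)
for c in cs:
    if cv2.contourArea(c)>100:
        r=cv2.minAreaRect(c);print("k",r,cast(f,r[0],.047))
# side keys: bright cap tops
cv2.imwrite("pics/tz.png",cv2.resize(im[185:280,265:405],None,fx=5.6,fy=5.6,interpolation=2)[:,:,::-1])
cv2.imwrite("pics/sz.png",cv2.resize(g["frame"][215:340,220:372],None,fx=4.7,fy=4.7,interpolation=2)[:,:,::-1])
for n,p in(("jar",(238,230)),("cap",(370,182)),("case",(436,239))):print(n,cast(f,p,{"jar":.075,"cap":.026,"case":.034}[n]))
E
```

```text
((238.0, 228.0), (24.0, 24.0), 90.0) 451.0
((436.1000061035156, 238.80001831054688), (23.768268585205078, 44.29142379760742), 15.255120277404785) 972.5
((335.5732116699219, 231.13661193847656), (56.640079498291016, 114.42679595947266), 84.19327545166016) 6238.5
[[387 199]
 [395 252]
 [282 264]
 [277 209]]
[[ 0.5855095   0.04189156]
 [ 0.60394317 -0.18078352]
 [ 0.49442042 -0.18392622]
 [ 0.476635    0.03254173]] [ 0.54012702 -0.07256911] [0.22343677 0.10956783 0.21719737]
((14.5, 160.0), (20.0, 29.0), 90.0) 470.5
k ((300.3658447265625, 238.7926788330078), (18.00033950805664, 16.012571334838867), 83.6598129272461) [ 0.52568761 -0.00441083  0.047     ]
jar [0.5412626  0.11161711 0.075     ]
cap [ 0.64009664 -0.14858834  0.026     ]
case [ 0.52161031 -0.26732293  0.034     ]
```

View pics/tz.png

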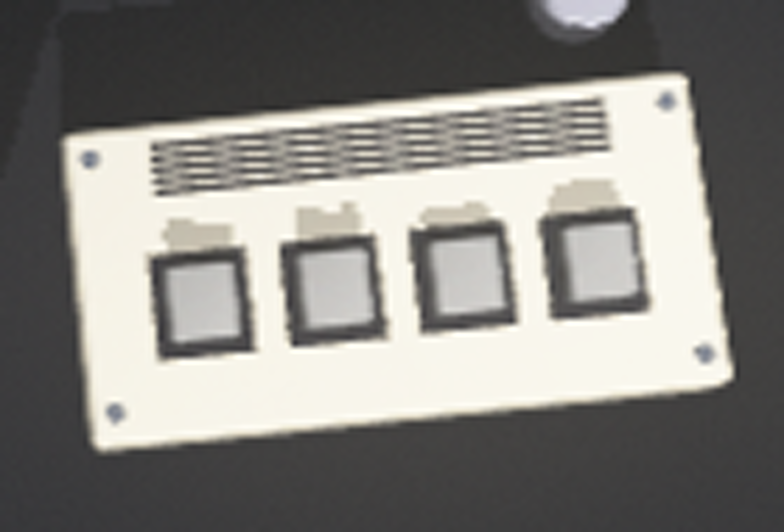

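View pics/sz.png

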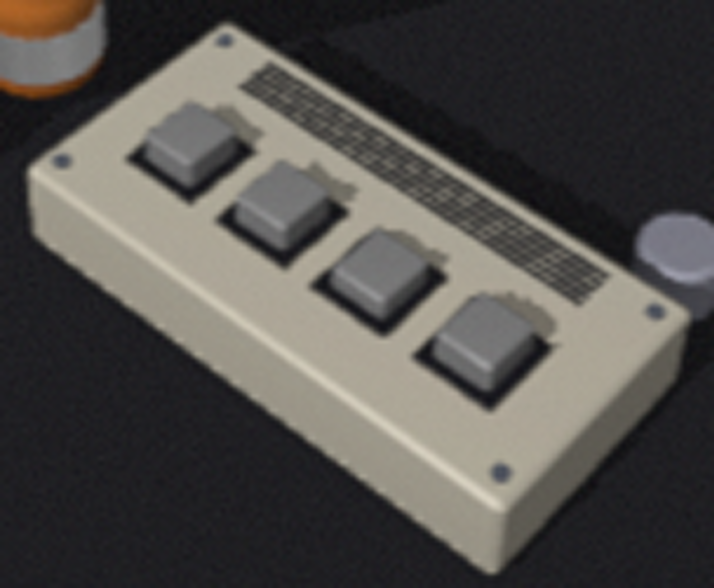

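The zooms show four dark surrounds, evenly spaced. In the top zoom their centres are near (202,303), (335,290), (464,277) and (596,262). Next I'll fit the row from both views.

```bash
python3 - <<'E'
from h import *
f=grab_frame("top");g=grab_frame("side")
def run(f,seeds,thr,win):
    im=f["frame"];out=[]
    k=6;big=cv2.resize(im,None,fx=k,fy=k,interpolation=cv2.INTER_CUBIC).max(2)
    for s in seeds:
        x,y=[int((v+.5)*k) for v in s];w=win*k
        d=(big[y-w:y+w,x-w:x+w]<thr).astype(np.uint8)
        cs,_=cv2.findContours(d,cv2.RETR_EXTERNAL,cv2.CHAIN_APPROX_NONE)
        c=max(cs,key=cv2.contourArea);h=cv2.convexHull(c);r=cv2.minAreaRect(h)
        bb=cv2.boundingRect(c)
        uv=(np.array(r[0])+[x-w,y-w]+.5)/k-.5
        out.append(uv);print(uv,np.array(r[1])/k,bb)
    return out
S=[((202+.5)/5.6+264.5,(303+.5)/5.6+184.5),((335)/5.6+264.5,(290)/5.6+184.5),((464)/5.6+264.5,(277)/5.6+184.5),((596)/5.6+264.5,(262)/5.6+184.5)]
o=run(f,S,130,11)
P=np.array([cast(f,u,.047)[:2] for u in o]);print(P,np.linalg.norm(np.diff(P,axis=0),axis=1))
b=np.array([67.5,22.5,-22.5,-67.5])/1000
c=P.mean(0);v=(P*b[:,None]).sum(0);v/=np.linalg.norm(v)
yaw=np.arctan2(-v[0],v[1]);x=np.array([v[1],-v[0]])
print("row centre",c,"yaw",yaw,"box centre",c+.01*x)
K=c+b[:,None]*v
print("keys",K)
I=g["frame"][:,:,::-1].copy();J=f["frame"][:,:,::-1].copy()
bc=c+.01*x
for im,ff in((I,g),(J,f)):
    for k in K:
        cv2.circle(im,tuple(int(round(t*8)) for t in proj(ff,[*k,.059])),8,(0,0,255),-1,shift=3)
    for sx in(-1,1):
        for sy in(-1,1):
            p=bc+sx*.055*x+sy*.11*v;cv2.circle(im,tuple(int(round(t*8)) for t in proj(ff,[*p,.045])),8,(0,255,0),-1,shift=3)
cv2.imwrite("pics/ov.png",np.hstack([cv2.resize(J[185:280,265:405],None,fx=2.8,fy=2.8),cv2.resize(I[215:340,220:372],(400,266))]))
E
```

```text
[300.50333277 238.64333344] [18.85341136 17.04696019] (11, 7, 111, 118)
[323.94088999 236.33254751] [18.68017832 17.36092631] (9, 9, 112, 118)
[347.07143211 233.81948598] [18.8861529  17.13731003] (9, 7, 113, 118)
[370.55567805 231.6259079 ] [18.99853261 17.26939265] (7, 10, 115, 117)
[[ 0.52596888 -0.00468132]
 [ 0.52953553 -0.04964052]
 [ 0.53350396 -0.09405215]
 [ 0.53684694 -0.13913111]] [0.04510045 0.04458857 0.04520275]
row centre [ 0.53146383 -0.07187627] yaw 0.08156445600980927 box centre [ 0.54143058 -0.07106153]
keys [[ 0.52596433 -0.00460068]
 [ 0.52963066 -0.04945108]
 [ 0.53329699 -0.09430147]
 [ 0.53696333 -0.13915187]]
```

View pics/ov.png

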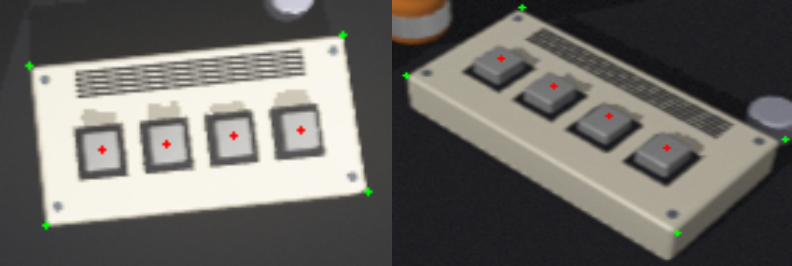

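Both views agree: the corner dots sit on the box corners and the key dots on the cap centres. First I'll close the fingers and turn the tool to line up with the world axes, then travel high over the jar.

>>> move_arm(
  deltas=[
    [0, 0, -6.7, 0, 0, 0, 0],
    [0, 0, -6.7, 0, 0, 0, 0],
    [0, 0, -6.7, 0, 0, 0, 0],
    [0, 0, 0, 0, 0, 0, 0],
    [0, 0, 0, 0, 0, 0, 0],
    [0, 0, 0, 0, 0, 0, 0],
  ],
  force=20,
)

```text
t: 0.8
position: [0.2325, 0.6335, 0.2319]
eef_rot: [[-1.0, -0.006, -0.0], [-0.006, 1.0, -0.001], [0.0, -0.001, -1.0]]
force: [0.2, -0.1, -0.0]
gripper_width: 0.0577
```

>>> move_arm(
  deltas=[
    [0, 0, 0, -1.6, -3.5, 0, 0],
    [0, 0, 0, -1.6, -3.5, 0, 0],
    [0, 0, 0, -1.6, -3.5, 0, 0],
    [0, 0, 0, -1.6, -3.5, 0, 0],
    [0, 0, 0, -1.6, -3.5, 0, 0],
    [0, 0, 0, -1.6, -3.5, 0, 0],
    [0, 0, 0, -1.6, -3.5, 0, 0],
    [0, 0, 0, -1.6, -3.5, 0, 0],
  ],
)

```text
t: 1.47
position: [0.3593, 0.3463, 0.2294]
eef_rot: [[-1.0, 0.015, -0.002], [0.015, 1.0, -0.002], [0.002, -0.002, -1.0]]
force: [-0.1, -0.1, 0.5]
gripper_width: 0.0043
```

>>> move_arm(
  deltas=[
    [0, 0, 0, -1.6, -3.5, 0, 0],
    [0, 0, 0, -1.6, -3.5, 0, 0],
    [0, 0, 0, -1.6, -3.5, 0, 0],
    [0, 0, 0, -1.6, -3.5, 0, 0],
    [0, 0, 0, -1.6, -3.5, 0, 0],
    [0, 0, 0, -1.6, -3.5, 0, 0],
    [0, 0, 0, 0, 0, 0, 0],
    [0, 0, 0, 0, 0, 0, 0],
  ],
)

```text
t: 2.13
position: [0.4535, 0.1166, 0.2317]
eef_rot: [[-0.999, 0.051, 0.004], [0.051, 0.999, -0.002], [-0.004, -0.001, -1.0]]
force: [-0.0, 0.1, -0.1]
gripper_width: 0.0006
```

>>> move_arm(
  deltas=[
    [0, 0, -3.8, -2.0, -3.0, 0, 0],
    [0, 0, -3.8, -2.0, -3.0, 0, 0],
    [0, 0, 0, -2.0, -3.0, 0, 0],
    [0, 0, 0, -1.0, -2.0, 0, 0],
    [0, 0, 0, 0, 0, 0, 0],
  ],
)

```text
t: 2.55
position: [0.5283, 0.0079, 0.2329]
eef_rot: [[-0.997, -0.081, 0.006], [-0.081, 0.997, -0.0], [-0.006, -0.001, -1.0]]
force: [1.1, 1.2, -0.6]
gripper_width: 0.0006
```

```bash
cat >> h.py <<'E'
K=np.array([[0.52596,-0.0046],[0.52963,-0.04945],[0.5333,-0.0943],[0.53696,-0.13915]]);YAW=.08156
def go(i,tip):
    s=state();R=s["eef_rot"];p=s["position"]
    t=np.array([*K[i],tip+.014])
    Rt=np.array([[-np.cos(YAW),-np.sin(YAW),0],[-np.sin(YAW),np.cos(YAW),0],[0,0,-1]])
    rv=cv2.Rodrigues(R.T@Rt)[0].ravel()
    print("t",s["t"],"turn",np.degrees(rv).round(2),"shift cm",(R.T@(t-p)*100).round(2),"F",s["force"].round(2),"tip z mm",((p+R[:,2]*.014)[2]*1000).round(2))
E
python3 -c "
from h import *
go(0,.09)"
```

```text
t 2.55 turn [-0.06  0.35 -0.01] shift cm [ 0.42 -1.21 12.89] F [ 1.08  1.15 -0.64] tip z mm 218.95
```

>>> move_arm(
  deltas=[
    [0, 0.3, 0, 0.4, -1.2, 2.5, 0],
    [0, 0, 0, 0, 0, 3, 0],
    [0, 0, 0, 0, 0, 3, 0],
    [0, 0, 0, 0, 0, 3, 0],
    [0, 0, 0, 0, 0, 1.5, 0],
    [0, 0, 0, 0, 0, 0, 0],
    [0, 0, 0, 0, 0, 0, 0],
  ],
)

```text
t: 3.13
position: [0.5256, 0.0024, 0.0994]
eef_rot: [[-0.997, -0.072, 0.003], [-0.072, 0.997, 0.0], [-0.003, 0.0, -1.0]]
force: [0.4, 0.1, 0.5]
gripper_width: 0.0003
```

```bash
python3 -c "
from h import *
go(0,.062)"
```

```text
t 3.1333 turn [ 0.    0.18 -0.52] shift cm [ 0.02 -0.7   2.34] F [0.43 0.07 0.47] tip z mm 85.36
```

>>> move_arm(
  deltas=[
    [0, 0.2, -0.5, 0, -0.7, 0, 0],
    [0, 0, 0, 0, 0, 1, 0],
    [0, 0, 0, 0, 0, 1, 0],
    [0, 0, 0, 0, 0, 0, 0],
    [0, 0, 0, 0, 0, 0, 0],
  ],
)

```text
t: 3.55
position: [0.528, -0.0036, 0.0823]
eef_rot: [[-0.997, -0.082, 0.005], [-0.082, 0.997, -0.0], [-0.005, -0.001, -1.0]]
force: [0.2, -0.3, 0.8]
gripper_width: 0.0002
```

```bash
python3 -c "
from h import *
go(0,.0585)"
```

```text
t 3.55 turn [-0.03  0.29  0.03] shift cm [ 0.22 -0.08  0.97] F [ 0.22 -0.32  0.81] tip z mm 68.25
```

>>> move_arm(
  deltas=[
    [0, 0.3, 0, 0.2, -0.1, 0.3, 0],
    [0, 0, 0, 0, 0, 0.3, 0],
    [0, 0, 0, 0, 0, 0, 0],
    [0, 0, 0, 0, 0, 0, 0],
  ],
)

```text
t: 3.88
position: [0.5262, -0.0051, 0.0764]
eef_rot: [[-0.997, -0.081, 0.0], [-0.081, 0.997, -0.001], [-0.0, -0.001, -1.0]]
force: [0.0, 0.2, -0.6]
gripper_width: 0.0005
```

```bash
python3 -c "
from h import *
go(0,.0585)"
```

```text
t 3.8833 turn [-0.04  0.01 -0.  ] shift cm [0.02 0.05 0.39] F [ 0.01  0.16 -0.57] tip z mm 62.36
```

>>> move_arm(
  deltas=[
    [0, 0, 0, 0, 0, 0.2, 0],
    [0, 0, 0, 0, 0, 0.1, 0],
  ],
)

```text
t: 4.05
position: [0.5264, -0.0051, 0.0736]
eef_rot: [[-0.997, -0.081, 0.001], [-0.081, 0.997, -0.001], [-0.001, -0.001, -1.0]]
force: [0.1, -1.1, -0.3]
gripper_width: 0.0003
```

>>> move_arm(
  deltas=[
    [0, 0, 0, 0, 0, 0.1, 0],
  ],
)

```text
t: 4.13
position: [0.5265, -0.0051, 0.0727]
eef_rot: [[-0.997, -0.081, 0.001], [-0.081, 0.997, -0.001], [-0.001, -0.001, -1.0]]
force: [-1.4, -0.2, 2.4]
gripper_width: 0.0002
```

>>> move_arm(
  deltas=[
    [0, 0, 0, 0, 0, 0.1, 0],
  ],
)

```text
t: 4.22
position: [0.5265, -0.0051, 0.0718]
eef_rot: [[-0.997, -0.081, 0.001], [-0.081, 0.997, -0.001], [-0.001, -0.001, -1.0]]
force: [-2.2, -0.3, 4.1]
gripper_width: 0.0004
```

>>> move_arm(
  deltas=[
    [0, 0, 0, 0, 0, 0.05, 0],
  ],
)

```text
t: 4.3
position: [0.5265, -0.0051, 0.0714]
eef_rot: [[-0.997, -0.081, 0.001], [-0.081, 0.997, -0.001], [-0.001, -0.001, -1.0]]
force: [-3.1, -0.8, 3.0]
gripper_width: 0.0004
```

Key 1 makes contact at a tip height of about 59 mm and gives softly at 3–4 N, so it's unlatched. I'll lift off and move to key 2.

>>> move_arm(
  deltas=[
    [0, 0, 0, 0, 0, -0.5, 0],
    [0, 0, 0, 0, 0, -1, 0],
    [0, 0, 0, 0, -2, -0.3, 0],
    [0, 0, 0, 0, -2.4, 0, 0],
    [0, 0, 0, 0, 0, 0, 0],
    [0, 0, 0, 0, 0, 0, 0],
  ],
)

```text
t: 4.8
position: [0.5308, -0.0499, 0.0938]
eef_rot: [[-0.997, -0.083, 0.003], [-0.083, 0.997, -0.001], [-0.003, -0.001, -1.0]]
force: [-0.4, -0.5, -0.1]
gripper_width: 0.0001
```

```bash
python3 -c "
from h import *
go(1,.062)"
```

```text
t 4.8 turn [-0.06  0.18  0.08] shift cm [0.12 0.06 1.78] F [-0.39 -0.46 -0.06] tip z mm 79.81
```

>>> move_arm(
  deltas=[
    [0, 0.2, 0, 0.1, 0, 0.9, 0],
    [0, 0, 0, 0, 0, 0.8, 0],
    [0, 0, 0, 0, 0, 0, 0],
    [0, 0, 0, 0, 0, 0, 0],
  ],
)

```text
t: 5.13
position: [0.5297, -0.0488, 0.0757]
eef_rot: [[-0.997, -0.083, -0.0], [-0.083, 0.997, -0.001], [0.0, -0.001, -1.0]]
force: [-0.2, -0.4, 0.0]
gripper_width: 0.0007
```

```bash
python3 -c "
from h import *
go(1,.060)"
```

```text
t 5.1333 turn [-0.05 -0.02  0.1 ] shift cm [ 0.01 -0.06  0.17] F [-0.24 -0.45  0.02] tip z mm 61.72
```

>>> move_arm(
  deltas=[
    [0, 0, 0, 0, 0, 0.15, 0],
    [0, 0, 0, 0, 0, 0.1, 0],
  ],
)

```text
t: 5.3
position: [0.5295, -0.0482, 0.0728]
eef_rot: [[-0.996, -0.084, -0.001], [-0.084, 0.996, -0.001], [0.001, -0.001, -1.0]]
force: [-1.1, -0.8, 2.7]
gripper_width: 0.0007
```

>>> move_arm(
  deltas=[
    [0, 0, 0, 0, 0, 0.1, 0],
  ],
)

```text
t: 5.38
position: [0.5295, -0.0481, 0.0719]
eef_rot: [[-0.996, -0.084, -0.001], [-0.084, 0.996, -0.001], [0.001, -0.001, -1.0]]
force: [-1.5, -1.6, 4.0]
gripper_width: 0.0004
```

>>> move_arm(
  deltas=[
    [0, 0, 0, 0, 0, 0.1, 0],
  ],
)

```text
t: 5.47
position: [0.5296, -0.0481, 0.0711]
eef_rot: [[-0.996, -0.085, -0.001], [-0.085, 0.996, -0.002], [0.001, -0.002, -1.0]]
force: [-3.0, -1.3, 4.6]
gripper_width: 0.0005
```

Key 2 behaves the same way: contact at 59 mm and soft, so it's also unlatched. On to key 3.

>>> move_arm(
  deltas=[
    [0, 0, 0, 0, 0, -0.5, 0],
    [0, 0, 0, 0, 0, -1, 0],
    [0, 0, 0, 0, -2.2, -0.3, 0],
    [0, 0, 0, 0, -2.3, 0, 0],
    [0, 0, 0, 0, 0, 0, 0],
    [0, 0, 0, 0, 0, 0, 0],
  ],
)

```text
t: 5.97
position: [0.5343, -0.0936, 0.0938]
eef_rot: [[-0.996, -0.086, 0.002], [-0.086, 0.996, -0.001], [-0.001, -0.001, -1.0]]
force: [-0.6, 0.8, 0.1]
gripper_width: 0.0004
```

```bash
python3 -c "
from h import *
go(2,.062)"
```

```text
t 5.9667 turn [-0.06  0.09  0.26] shift cm [ 0.11 -0.06  1.78] F [-0.63  0.76  0.12] tip z mm 79.78
```

>>> move_arm(
  deltas=[
    [0, 0.1, 0.2, 0.1, -0.1, 0.9, 0],
    [0, 0, 0, 0, 0, 0.8, 0],
    [0, 0, 0, 0, 0, 0, 0],
    [0, 0, 0, 0, 0, 0, 0],
  ],
)

```text
t: 6.3
position: [0.5333, -0.0935, 0.0758]
eef_rot: [[-0.997, -0.082, 0.0], [-0.082, 0.997, -0.001], [-0.0, -0.001, -1.0]]
force: [-0.3, -0.4, -0.1]
gripper_width: 0.0009
```

>>> move_arm(
  deltas=[
    [0, 0, 0, 0, 0, 0.15, 0],
    [0, 0, 0, 0, 0, 0.1, 0],
  ],
)

```text
t: 6.47
position: [0.533, -0.0927, 0.0727]
eef_rot: [[-0.997, -0.083, -0.001], [-0.083, 0.997, -0.0], [0.001, -0.0, -1.0]]
force: [0.5, 0.6, 0.2]
gripper_width: 0.0007
```

```bash
python3 -c "
from h import *
go(2,.058)"
```

```text
t 6.4667 turn [-0.02 -0.03  0.11] shift cm [-0.01 -0.16  0.07] F [0.48 0.62 0.23] tip z mm 58.74
```

>>> move_arm(
  deltas=[
    [0, 0, 0, 0, -0.1, 0.1, 0],
  ],
)

```text
t: 6.55
position: [0.5331, -0.0934, 0.0716]
eef_rot: [[-0.996, -0.084, -0.001], [-0.084, 0.996, -0.0], [0.001, -0.0, -1.0]]
force: [0.1, -0.3, 0.4]
gripper_width: 0.0004
```

>>> move_arm(
  deltas=[
    [0, 0, 0, 0, 0, 0.1, 0],
  ],
)

```text
t: 6.63
position: [0.5331, -0.0934, 0.0706]
eef_rot: [[-0.996, -0.084, -0.001], [-0.084, 0.996, -0.0], [0.001, -0.0, -1.0]]
force: [0.4, -0.2, -0.1]
gripper_width: 0.0001
```

>>> move_arm(
  deltas=[
    [0, 0, 0, 0, 0, 0.05, 0],
  ],
)

```text
t: 6.72
position: [0.5332, -0.0934, 0.0702]
eef_rot: [[-0.996, -0.084, -0.001], [-0.084, 0.996, -0.0], [0.001, -0.0, -1.0]]
force: [-2.9, 0.3, 6.5]
gripper_width: 0.0006
```

Key 3 shows no contact until about 56 mm, then stands firm. That matches the latched key, so I'll lift off now and tap key 4.

>>> move_arm(
  deltas=[
    [0, 0, 0, 0, 0, -0.6, 0],
    [0, 0, 0, 0, 0, -1, 0],
    [0, 0, 0, 0, -2.2, -0.3, 0],
    [0, 0, 0, 0, -2.3, 0, 0],
    [0, 0, 0, 0, 0, 0, 0],
    [0, 0, 0, 0, 0, 0, 0],
  ],
)

```text
t: 7.22
position: [0.5379, -0.1395, 0.0946]
eef_rot: [[-0.996, -0.085, 0.002], [-0.085, 0.996, -0.001], [-0.002, -0.001, -1.0]]
force: [0.1, 0.2, 0.3]
gripper_width: 0.0006
```

```bash
python3 -c "
from h import *
go(3,.062)"
```

```text
t 7.2167 turn [-0.06  0.11  0.22] shift cm [0.09 0.05 1.86] F [0.07 0.24 0.34] tip z mm 80.59
```

>>> move_arm(
  deltas=[
    [0, 0.1, 0.2, 0.1, 0, 0.9, 0],
    [0, 0, 0, 0, 0, 0.9, 0],
    [0, 0, 0, 0, 0, 0, 0],
    [0, 0, 0, 0, 0, 0, 0],
  ],
)

```text
t: 7.55
position: [0.5369, -0.1385, 0.0757]
eef_rot: [[-0.997, -0.082, 0.001], [-0.082, 0.997, -0.001], [-0.001, -0.001, -1.0]]
force: [0.3, -0.1, -0.4]
gripper_width: 0.0001
```

>>> move_arm(
  deltas=[
    [0, 0, 0, 0, -0.1, 0.15, 0],
    [0, 0, 0, 0, 0, 0.1, 0],
  ],
)

```text
t: 7.72
position: [0.5368, -0.1388, 0.0728]
eef_rot: [[-0.997, -0.083, 0.0], [-0.083, 0.997, -0.001], [-0.0, -0.001, -1.0]]
force: [-1.4, -2.2, 3.0]
gripper_width: 0.0003
```

>>> move_arm(
  deltas=[
    [0, 0, 0, 0, 0, 0.1, 0],
  ],
)

```text
t: 7.8
position: [0.5368, -0.1388, 0.0719]
eef_rot: [[-0.997, -0.083, 0.0], [-0.083, 0.997, -0.001], [-0.0, -0.001, -1.0]]
force: [-2.3, -2.1, 3.8]
gripper_width: 0.0006
```

Key 4 is unlatched (59 mm, soft). That leaves key 3 as the latched one, so I'm going back to it.

>>> move_arm(
  deltas=[
    [0, 0, 0, 0, 0, -0.6, 0],
    [0, 0, 0, 0, 0, -1, 0],
    [0, 0, 0, 0, 2.2, -0.3, 0],
    [0, 0, 0, 0, 2.3, 0, 0],
    [0, 0, 0, 0, 0, 0, 0],
    [0, 0, 0, 0, 0, 0, 0],
  ],
)

```text
t: 8.3
position: [0.5337, -0.0926, 0.096]
eef_rot: [[-0.997, -0.082, 0.003], [-0.082, 0.997, -0.001], [-0.003, -0.001, -1.0]]
force: [-0.6, 0.3, -0.0]
gripper_width: 0.0006
```

```bash
python3 -c "
from h import *
go(2,.059)"
```

```text
t 8.3 turn [-0.08  0.15  0.02] shift cm [ 0.06 -0.16  2.3 ] F [-0.6   0.32 -0.03] tip z mm 81.98
```

>>> move_arm(
  deltas=[
    [0, 0.1, 0, 0.1, -0.2, 0.9, 0],
    [0, 0, 0, 0, 0, 0.9, 0],
    [0, 0, 0, 0, 0, 0.3, 0],
    [0, 0, 0, 0, 0, 0, 0],
    [0, 0, 0, 0, 0, 0, 0],
  ],
)

```text
t: 8.72
position: [0.5329, -0.0966, 0.0734]
eef_rot: [[-0.997, -0.081, 0.001], [-0.081, 0.997, -0.002], [-0.001, -0.002, -1.0]]
force: [0.8, -1.0, 0.9]
gripper_width: 0.0004
```

>>> move_arm(
  deltas=[
    [0, 0, 0, 0, 0, 0.1, 0],
    [0, 0, 0, 0, 0, 0.1, 0],
    [0, 0, 0, 0, 0, 0.1, 0],
  ],
)

```text
t: 8.97
position: [0.5329, -0.0971, 0.0701]
eef_rot: [[-0.997, -0.08, 0.0], [-0.08, 0.997, -0.001], [-0.0, -0.001, -1.0]]
force: [-2.8, 1.7, 5.8]
gripper_width: 0.0007
```

>>> move_arm(
  deltas=[
    [0, 0, 0, 0, 0, 0.1, 0],
  ],
)

```text
t: 9.05
position: [0.5329, -0.0972, 0.0694]
eef_rot: [[-0.997, -0.08, 0.0], [-0.08, 0.997, -0.001], [-0.0, -0.001, -1.0]]
force: [-4.3, 0.8, 6.7]
gripper_width: 0.0007
```

>>> move_arm(
  deltas=[
    [0, 0, 0, 0, 0, 0.1, 0],
    [0, 0, 0, 0, 0, 0.05, 0],
  ],
)

```text
t: 9.22
position: [0.5329, -0.0972, 0.0687]
eef_rot: [[-0.997, -0.08, 0.0], [-0.08, 0.997, -0.001], [-0.0, -0.001, -1.0]]
force: [-4.5, 1.1, 5.5]
gripper_width: 0.0005
```

>>> move_arm(
  deltas=[
    [0, 0, 0, 0, 0, 0.05, 0],
  ],
)

```text
t: 9.3
position: [0.5329, -0.0971, 0.0687]
eef_rot: [[-0.997, -0.08, 0.0], [-0.08, 0.997, -0.001], [-0.0, -0.001, -1.0]]
force: [-3.5, 1.0, 7.7]
gripper_width: 0.0009
```

>>> move_arm(
  deltas=[
    [0, 0, 0, 0, 0, 0.15, 0],
  ],
)

```text
t: 9.38
position: [0.5329, -0.0972, 0.0679]
eef_rot: [[-0.997, -0.08, 0.0], [-0.08, 0.997, -0.001], [-0.0, -0.001, -1.0]]
force: [-4.8, 1.2, 8.5]
gripper_width: 0.0003
```

>>> move_arm(
  deltas=[
    [0, 0, 0, 0, 0, 0.15, 0],
  ],
)

```text
t: 9.47
position: [0.533, -0.0972, 0.0676]
eef_rot: [[-0.997, -0.08, 0.001], [-0.08, 0.997, -0.001], [-0.0, -0.001, -1.0]]
force: [-11.6, 2.7, 22.0]
gripper_width: 0.0006
```

It has bottomed at 53.6 mm, with the force reading just past 20 N. I'll let go and check.

>>> move_arm(
  deltas=[
    [0, 0, 0, 0, 0, -0.2, 0],
    [0, 0, 0, 0, 0, -0.4, 0],
    [0, 0, 0, 0, 0, -2, 0],
    [0, 0, 0, 0, 0, -4, 0],
    [0, 0, 0, 0, 0, -4, 0],
    [0, 0, 0, 3, 0, -4, 0],
    [0, 0, 0, 4, 0, -1, 0],
  ],
)

```text
t: 10.05
position: [0.4689, -0.1015, 0.2196]
eef_rot: [[-0.997, -0.082, -0.006], [-0.082, 0.997, 0.0], [0.006, 0.001, -1.0]]
force: [0.3, -0.6, 1.2]
gripper_width: 0.0002
```

>>> move_arm(
  deltas=[
    [0, 0, 0, 4, 0, 0, 0],
    [0, 0, 0, 4, 0, 0, 0],
    [0, 0, 0, 0, 4, 0, 0],
    [0, 0, 0, 0, 4, 0, 0],
    [0, 0, 0, 0, 4, 0, 0],
    [0, 0, 0, 0, 4, 0, 0],
    [0, 0, 0, 0, 4, 0, 0],
    [0, 0, 0, 0, 4, 0, 0],
  ],
)

```text
t: 10.72
position: [0.3636, 0.1275, 0.2265]
eef_rot: [[-0.998, -0.054, 0.01], [-0.054, 0.999, -0.004], [-0.01, -0.004, -1.0]]
force: [1.9, -0.8, -0.3]
gripper_width: 0.0002
```

>>> move_arm(
  deltas=[
    [0, 0, 0, 0, 4, 0, 0],
    [0, 0, 0, 0, 4, 0, 0],
    [0, 0, 0, 0, 4, 0, 0],
    [0, 0, 0, 0, 4, 0, 0],
    [0, 0, 0, 0, 0, 0, 0],
    [0, 0, 0, 0, 0, 0, 0],
  ],
)

```text
t: 11.22
position: [0.3498, 0.3009, 0.2269]
eef_rot: [[-0.998, -0.063, 0.014], [-0.063, 0.998, -0.001], [-0.014, -0.002, -1.0]]
force: [-0.1, -0.6, 0.4]
gripper_width: 0.0005
```

```bash
python3 - <<'E'
from h import *
print(state()["position"],state()["t"])
f=grab_frame("top");g=grab_frame("side")
s0=cv2.imread("pics/side0.png");t0=cv2.imread("pics/top0.png")
a=cv2.resize(s0[215:340,220:372],(400,300),interpolation=2);b=cv2.resize(g["frame"][215:340,220:372,::-1],(400,300),interpolation=2)
c=cv2.resize(t0[165:280,265:405],(400,300),interpolation=2);d=cv2.resize(f["frame"][165:280,265:405,::-1],(400,300),interpolation=2)
cv2.imwrite("pics/cmp.png",np.vstack([np.hstack([a,b]),np.hstack([c,d])]))
cv2.imwrite("pics/side1.png",g["frame"][:,:,::-1])
cv2.imwrite("pics/top1.png",f["frame"][:,:,::-1])
E
```

```text
[0.34980631 0.30087259 0.22686908] 11.2167
```

View pics/cmp.png

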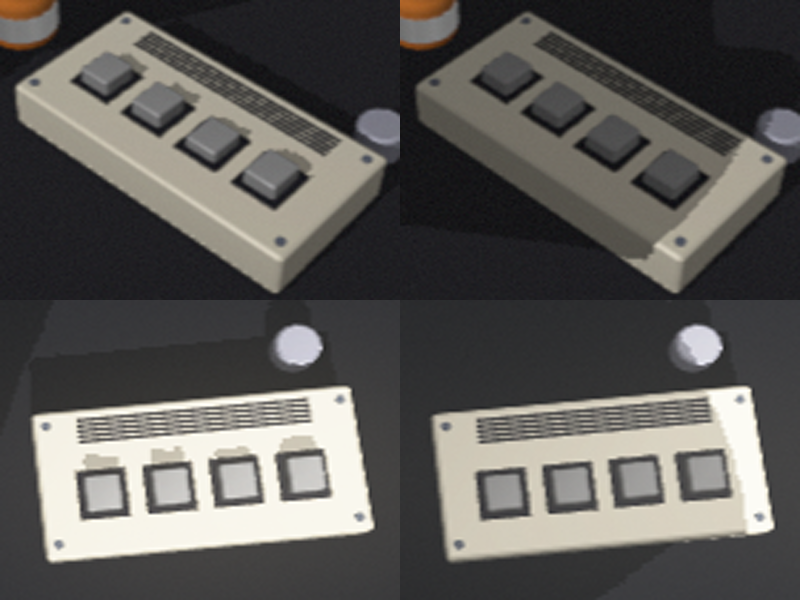

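View pics/side1.png

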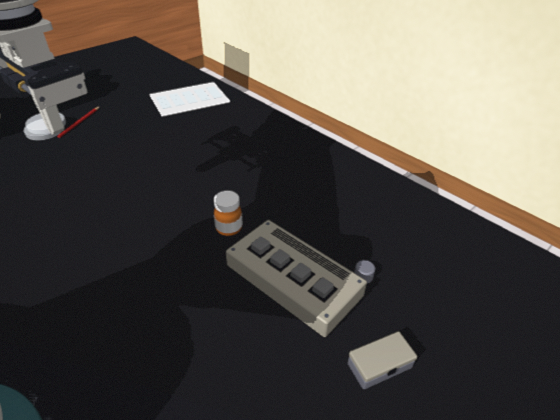

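The jar, cap and case sit where they did before. The arm's shadow now covers the keys, so I'll drive back to the start pose for the same lighting and compare key 3's height.

>>> move_arm(
  deltas=[
    [0, 0, 0, 1.3, 3.8, 0, 9.3],
    [0, 0, 0, 1.3, 3.8, 0, 9.3],
    [0, 0, 0, 1.3, 3.8, 0, 9.3],
    [0, 0, 0, 1.3, 3.8, 0, 9.3],
    [0, 0, 0, 1.3, 3.8, 0, 9.3],
    [0, 0, 0, 1.3, 3.8, 0, 9.3],
    [0, 0, 0, 1.3, 3.8, 0, 9.3],
    [0, 0, 0, 1.3, 3.8, 0, 9.3],
  ],
)

```text
t: 11.98
position: [0.2373, 0.595, 0.2294]
eef_rot: [[-0.999, -0.034, 0.022], [-0.034, 0.999, 0.004], [-0.022, 0.003, -1.0]]
force: [2.0, 0.3, 0.7]
gripper_width: 0.0494
```

>>> move_arm(
  deltas=[
    [0, 0, 7, 0.6, 3.8, 0, 9.3],
    [0, 0, 7, 0.4, 3, 0, 9.3],
    [0, 0, 7, 0, 0, 0, 9.3],
    [0, 0, 0, 0, 0, 0, 9.3],
    [0, 0, 0, 0, 0, 0, 9.3],
  ],
)

```text
t: 12.4
position: [0.232, 0.6667, 0.2286]
eef_rot: [[-0.941, 0.339, 0.022], [0.339, 0.941, 0.003], [-0.019, 0.01, -1.0]]
force: [0.1, -0.1, 0.1]
gripper_width: 0.0826
```

```bash
cat > m.py <<'E'
from h import *
print(state()["position"],state()["t"])
f=grab_frame("top");g=grab_frame("side")
import time
n=str(int(state()["t"]*100))
s0=cv2.imread("pics/side0.png");t0=cv2.imread("pics/top0.png");s1=g["frame"][:,:,::-1].copy();t1=f["frame"][:,:,::-1].copy()
for nm,A,B,ff in(("side",s0,s1,g),("top",t0,t1,f)):
    for i in range(4):
        u,v=proj(ff,[*K[i],.057]).round().astype(int);w=11
        a=A[v-w:v+w,u-w:u+w].mean(2).astype(np.float32);b=B[v-w:v+w,u-w:u+w].mean(2).astype(np.float32)
        e,r=cv2.phaseCorrelate(a,b,cv2.createHanningWindow((2*w,2*w),cv2.CV_32F))
        print(nm,i+1,"absdiff",np.abs(a-b).mean().round(2),"shift",np.round(e,2),round(r,2), "exp for +3mm",(proj(ff,[*K[i],.059])-proj(ff,[*K[i],.056])).round(2))
r=lambda x,y:np.hstack([cv2.resize(q,(400,300),interpolation=2) for q in(x,y)])
cv2.imwrite("pics/cmp"+n+".png",np.vstack([r(s0[215:340,220:372],s1[215:340,220:372]),r(t0[165:280,265:405],t1[165:280,265:405])]));print(n)
E
python3 m.py; ls pics
```

```text
[0.23198872 0.66666638 0.22857036] 12.4
side 1 absdiff 1.04 shift [0.14 0.09] 1.02 exp for +3mm [-0.02 -1.22]
side 2 absdiff 1.1 shift [0.13 0.04] 0.96 exp for +3mm [ 0.03 -1.23]
side 3 absdiff 6.15 shift [ 0.5  -0.39] 0.92 exp for +3mm [ 0.09 -1.23]
side 4 absdiff 1.03 shift [ 0.02 -0.01] 0.95 exp for +3mm [ 0.16 -1.22]
top 1 absdiff 0.48 shift [0.07 0.01] 0.99 exp for +3mm [ 0.05 -0.17]
top 2 absdiff 0.45 shift [ 0.03 -0.01] 1.01 exp for +3mm [ 0.14 -0.18]
top 3 absdiff 2.85 shift [ 0.24 -0.25] 1.01 exp for +3mm [ 0.23 -0.19]
top 4 absdiff 0.51 shift [-0.03 -0.04] 1.01 exp for +3mm [ 0.33 -0.2 ]
1250
cmp.png
cmp1250.png
ov.png
side0.png
side1.png
sz.png
top0.png
top1.png
tz.png
```

View pics/cmp1250.png

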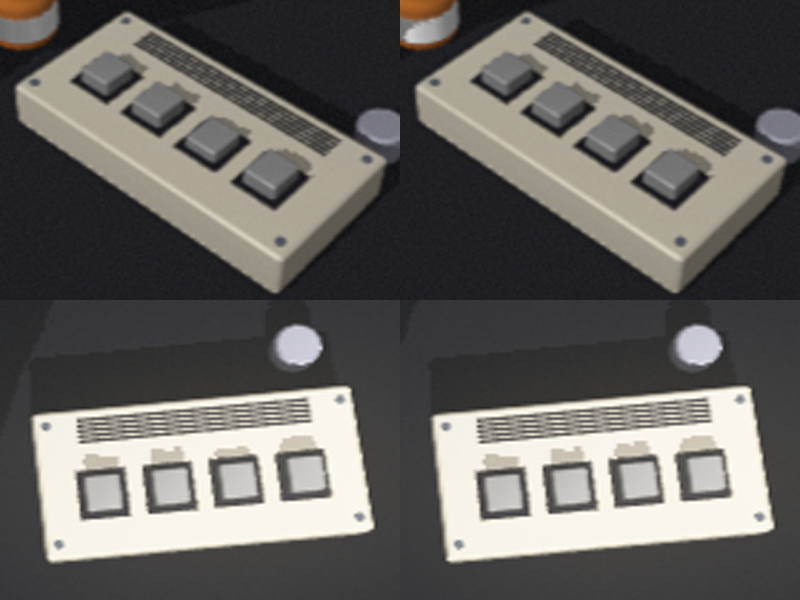

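Under the same light, only key 3 has changed. It moved upward in the side view and its shadow on the box is bigger. Its shift in the top view is (0.24, -0.25) px against an expected (0.23, -0.19) px for a 3 mm rise. Keys 1, 2 and 4 and the cap have not moved, and the jar and case are in place.

```bash
python3 -c "
from station import *
s=state();print(s['t'],s['qd'].round(3),s['force'].round(2));print(hand_in())"
```

```text
12.5 [ 0.006 -0.009  0.002  0.001 -0.001  0.007] [-0.09 -0.5   0.46]
the job is handed in; nothing more can be done
None
```

The latched key was the third from the left. After tapping all four lightly, left to right, I pressed it fully down and it sprang up; the job was handed in at about 12.5 s.

**Taps:** Keys 1, 2 and 4 met the fingertip at about 59 mm and gave softly at 3–5 N. Key 3 met it at about 56 mm and stood firm. Its tap read 6.5 N, slightly above the roughly 5.5 N at which it starts to give, but the tip stayed at about 56 mm.

**Press:** Key 3 bottomed at 53.6 mm. The last force reading was 22 N vertical, just over the 10–20 N window, so I let go at once.

**Final check:** I compared pictures from before and after with the arm back near its start pose.
- **Key 3:** It is the only key that changed. Its shift in the top view matches a 3 mm rise. In the side view it moved up too, but the measured shift was only about 0.4 px, where a 3 mm rise should give 1.2 px. I put that down to the fixed surround in the measuring window.
- **Other keys:** Keys 1, 2 and 4 did not move.
- **Jar, slide case and eyepiece cap:** They look undisturbed by eye; I did not measure them again.
- **Arm:** It was clear of everything when I handed in.

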